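Start a dowel with the mallet, then press it home and hold

ROBOT

A 6-joint arm with a two-finger parallel gripper is mounted at the origin on a cart in front of the work surface, level with it; the furniture and walls round the work are solid. World frame = base frame: x ahead of the robot, y to its left, z up, the work surface at z = 0. Lengths are in m, angles in rad, forces in N, time in s.
With the tool pointing down it reaches from about 0.325 to 1 m from the base axis. Payload 5.1 kg.
Tool frame: the origin (TCP) lies between the finger pads; the fingertips stand 19 mm ahead of it and the grasp point (between the pads) is the TCP; x points along the fingers, y is the direction in which the jaws open and shut, and the axes are right-handed (so a half turn about x gives the same grasp; the last joint's range is limited). The gripper opens to 85 mm and grips with 20 to 120 N. Pads are 22 mm wide; open, the fingers measure 114 mm over their backs; the gripper's body (76 mm by 85 mm) begins 54 mm behind the grasp point. The pads swing forward as they close: fully open they stand 13 mm farther back than shut.
Start: joints at [1.21, 0.124, 1.65, -0, 1.367, -0.083], TCP at [0.178, 0.625, 0.25] pointing down, gripper open.
Joint ranges: [-2.61, 2.61], [-1.02, 2.33], [0.03, 2.71], [-1.35, 4.49], [0.32, 2.68], [-2.91, 2.91]. Speed limits (rad/s): [2.57, 2.57, 3.14, 3.14, 3.14, 3.14].

INTERFACE

Orientations are given as [roll, pitch, yaw] about the fixed x, y, z axes, in that order (R = Rz(yaw) Ry(pitch) Rx(roll)).
In Python, from station import env gives the robot as it stands. The module is installed in compiled form; this text tells all that it offers.
- The arm moves only by the tool drive_tool, never from a script. Its argument "increments" is a list of rows, each a list of 7 numbers: the finger opening in m, from 0 to 0.0854, then the shift along the world's x, y, z in m, then the turn, a rotation vector about the world's x, y, z in degrees. In form: [[fingers, tx, ty, tz, ax, ay, az], ...]. A call has 1 to 10 rows; each row is the pose to reach, as a shift and turn from the pose commanded when the call began; what a row does not reach only later rows make up. A row lasts 1/12 s, in which the tool goes at most 41.7 mm and 7.16 degrees, less where a joint would pass 70% of its speed; a pose out of reach is approached as far as the arm can. A call with a gripper value outside its range is refused whole. The fingers move at their own pace and stop on an object; the grip force is fixed at half the most. Time passes only in rows, so rows that repeat a pose let the fingers close. It gives the time, the measured TCP pose, the force and the opening at its end, in the units of the state.
- env.get_obs(): the state, without advancing time (a new reading comes with each control period).
- env.capture(name): name is "scene" or "top" or "wrist"; returns a dict with "pixels" (384x512x3 uint8, blue, green, red), "camera_matrix" (3x3 intrinsics, pixels), "rvec" (rotation vector, rad) and "tvec" (3), from world to camera coordinates, as OpenCV has them. Camera axes: x right, y down, z forward; pixel columns grow to the right and rows downward; lengths in m; the calibration is good to about 2 mm. A picture is of the moment at which its call begins. There is no depth.
- env.finish_job(): hands the job in, once; it reports no verdict.
The state is a dict: "clock": time; "joint_positions": joint angles; "qd": joint speeds; "joint_efforts": joint torques, N m; "eef_pos": TCP position; "orientation": TCP orientation; "contact_force": force on the tool from outside, world axes, zero at the start; "ft_torque": the same for the moment, N m; "gripper_width": opening from 0.0 (shut) to 1.0 (fully open).
Only numpy, scipy, OpenCV 4.12 (cv2) and the standard library are available. Lean on these libraries where they do the work, as an engineer would, in place of code of your own. Each camera call takes 0.05 s, during which the arm holds its last target. There are 200 camera calls.

TASK

Fit the dowel pin that stands in the aluminium block of the hand lever press. Start it with the brass mallet: tap the pin down until about 8 mm of it is left showing (not flush, the press must seat it), then set the mallet back down on the open bench. Then flip the press's safety catch fully over, pull the lever all the way down so that its foot presses the pin flush, and finish while still holding the lever fully down; never push the pin with the gripper itself, and leave the other things on the bench where they are.

Things in the scene. Friction and masses are not known exactly. Their poses are not given: they have to be found in the camera images.
- press: Hand lever press bolted to the bench. Grey base plate: local x -75 to 85, y -55 to 55, 15 mm thick; origin at its underside, z up, local -x faces the robot. An aluminium block (56 x 50 mm, top 45 mm above the bench) centred at local (-25, 0) mm carries the dowel pin. At the rear two grey cheeks (local x 36 to 78, y -30 to 45 mm, 124 mm high) carry lever and catch.
- pin_top (a point): Centre of the flat top of the steel dowel pin, 10 mm diameter, upright at local (-25, 0) mm of the press. The pin is a tight fit: it slides straight down at about 8 N and stays where it is left.
- pin (a joint): How far the pin has been driven, in m: 0 = 26 mm of pin stand above the block (pin top 71 mm above the bench), 0.018 = 8 mm showing, 0.026 = flush with the block. Starts between 0 and 0.004.
- mallet: Brass mallet, 0.32 kg, standing on one face of its head. Head: upright cylinder 36 mm diameter, 56 mm high. Origin: centre of its lower (striking) face, z up. Wooden handle along local -x, 16 mm wide (y), 20 mm high (z), centre line 28 mm above the lower face, reaching 158 mm out. Centre of mass about 5 mm from the head's axis: set down upright, it stands on its face again.
- mallet_grip (a point): Point on the centre line of the mallet's handle, 55 mm from the head's axis, 28 mm above the lower face: a good place to grip from above across the handle.
- catch (a joint): Safety catch, a dark steel rocker on the right cheek. 0 = safe: its short arm blocks the front of the lever, its thumb paddle points to the right (local -y) and up at 40 degrees. Pushing the paddle down turns it to the stop at 1.40 rad, paddle 40 degrees below level. The lever passes only beyond about 1.1 rad. Stays where it is left (about 1.3 N at the paddle to move). Starts at 0 to 0.15.
- catch_thumb (a point): Centre of the upper face of the catch's thumb paddle (paddle 22 mm along x, 26 mm long), 48 mm from the catch's hinge; at 0 it is about 61 mm to the right of the lever's middle and 148 mm above the bench.
- catch_hinge (a point): Point on the catch's hinge axis (axis along the press's local x), at local (32.5, -26, 115) mm of the press. A catch at value q has its paddle at the angle 0.70 - q above the level, pointing to local -y.
- lever (a joint): Lever of the press, starts upright at 0; 1.571 = level: pulled forward (to local -x) and down, foot on the block, pin flush; stop at 1.58. A spring returns it to 0 when let go: it takes about 3 N at the grip near the top, about 9 N at the bottom; pressing the pin adds about 4 N.
- lever_grip (a point): Middle of the lever's black round grip, 22 mm in diameter, that sticks out to the left (local +y) from the lever's end, 14 to 104 mm beside the lever's middle; this point is 58 mm beside it, 165 mm from the hinge. At 0 it is 240 mm above the bench, right above the hinge; at the end 75 mm above the bench, 165 mm in front of the hinge. The grip may turn between the fingers.
- lever_hinge (a point): Point on the lever's hinge axis (axis along the press's local y), at local (50, 0, 75) mm of the press; the lever is a steel bar 16 mm wide.
- side_cutters: Bystander: side cutters lying on the bench, 138 x 53 x 13 mm.
- heatsink: Bystander: small finned heatsink, 50 x 42 x 23 mm.
- toroid_green: Bystander: small ring core, 26 mm across.
- mug: Bystander: white mug, 86 mm high, near the back left.
- terminal_grey: Bystander: grey terminal block, 18 x 41 x 24 mm.
- caliper: Bystander: caliper lying at the front edge, 212 mm long, 17 mm high.
- marker_black: Bystander: marker pen lying at the front edge, 132 mm long.
- loose_board: Bystander: small circuit board, 52 x 72 x 13 mm.

How it is judged:
On the way, in this order (a step that is already met when the one before it is completed fails the run):
1. the mallet meets the standing pin (contact force between mallet and pin above 1 N).
2. the pin is started: at most 12 mm of it show, and the catch is still on (value of joint pin above 0.014 m and value of joint catch below 0.6 rad), for 0.1 s.
3. the mallet is set down on the bench and let go, clear of the press (height (world z) of mallet_grip below 0.045 m and contact force between each of the arm, the fingers and mallet below 0.1 N and contact force between mallet and press below 0.1 N and linear speed of mallet below 0.03 m/s), for 0.2 s.
4. the safety catch is flipped over while the lever is still up (value of joint catch above 1.15 rad and value of joint lever below 0.3 rad), for 0.1 s.
5. the lever is fully down and the pin flush (value of joint lever above 1.52 rad and value of joint pin above 0.0245 m), for 0.3 s.
At the end, for the whole second after the job is handed in: The lever is held fully down by the fingers (joint over 1.52 of 1.571 rad, at least 3 N between fingers and lever), the pin is flush within 1.5 mm, the catch is flipped over (beyond 1.15 rad), and the mallet rests on the bench, untouched and clear of the press (all of step 3 and all of step 5 and value of joint catch above 1.15 rad and contact force between the fingers and lever above 3 N); the arm keeps its last pose, push and grip.
It fails at once if the pin is driven in to less than 3.5 mm showing before the lever comes down on it (value of joint pin above 0.0225 m and value of joint lever below 1.2 rad).
It fails at once if the gripper or arm pushes on the pin (contact force between any of the arm, the fingers and pin above 1 N).
It fails at once if a bystander is shifted by more than 30 mm (distance of any of side_cutters, heatsink, toroid_green, mug, terminal_grey, caliper, marker_black, loose_board from where it was at the start of the episode above 0.03 m).
It also fails if it takes over 72 s, if anything falls off the work surface, if the arm or the gripper's body presses on something with over 40 N, if the wrist force passes 120 N, or if a joint passes its speed limit or range.

## Working session

There is one attempt and no reset: what is moved stays moved. The work goes in short steps, Python scripts to look and compute and a tool call to move; the robot and the scene stay as the last step left them, time stands still between calls to the robot, and variables do not carry over. Pictures are saved under pics/ and viewed, about 8 in all and at most 12, crops included, and the job is handed in when it is done.

Besides the shell and the picture viewer there is one more tool, called after ">>>" by a JSON object that holds its "op" and its "data". drive_tool: Moves the arm, as the interface text tells. Its arguments: {"type":"object","properties":{"increments":{"type":"array"}},"required":["increments"]}

```bash
mkdir -p pics
cat > h.py <<'E'
import numpy as np, cv2
from station import env
def cap(n,f=None):
    c=env.capture(n)
    if f: cv2.imwrite('pics/'+f,c['pixels'])
    return c
def ray(c,u,v):
    R,_=cv2.Rodrigues(np.array(c['rvec'],float)); t=np.array(c['tvec'],float).ravel()
    p=cv2.undistortPoints(np.array([[[u,v]]],float),np.array(c['camera_matrix'],float),None)[0,0]
    return -R.T@t, R.T@np.array([p[0],p[1],1.])
def onz(c,u,v,z):
    o,d=ray(c,u,v); return o+d*(z-o[2])/d[2]
def proj(c,P):
    return cv2.projectPoints(np.array(P,float).reshape(-1,3),np.array(c['rvec'],float),np.array(c['tvec'],float),np.array(c['camera_matrix'],float),None)[0].reshape(-1,2)
E
python3 - <<'E'
from h import *
print(env.get_obs())
for n in('scene','top'):
    c=cap(n,n+'0.png'); print(n,ray(c,256,192))
a=cv2.imread('pics/scene0.png');b=cv2.imread('pics/top0.png')
cv2.imwrite('pics/s0.png',cv2.resize(a,(800,600)));cv2.imwrite('pics/t0.png',cv2.resize(b,(800,600)))
E
```

```text
{'clock': 0.0, 'joint_positions': array([ 1.21042475e+00,  1.24515929e-01,  1.65166108e+00, -2.17771787e-07,
        1.36750623e+00, -8.25930333e-02]), 'qd': array([ 1.12169381e-05, -4.58461391e-04,  7.26854622e-04,  1.28233190e-03,
        6.43784361e-04, -2.16784118e-04]), 'joint_efforts': array([-6.94679311e-04, -4.23606849e+01, -3.65453410e+01, -1.35157902e-04,
        6.98498392e-03,  1.65250452e-05]), 'eef_pos': array([0.17806594, 0.6245441 , 0.24905362]), 'orientation': array([-1.65328738,  1.56870575, -1.93106588]), 'contact_force': array([0.08742847, 0.3267493 , 0.52247846]), 'ft_torque': array([ 0.00972875, -0.01186054, -0.02474674]), 'gripper_width': 1.002964814876409}
scene (array([-0.0519618 , -0.83165003,  0.98687639]), array([ 0.42809332,  0.64314107, -0.63501319]))
top (array([0.25201799, 0.05689606, 1.36343815]), array([ 0.20282266, -0.00553634, -0.97923994]))
```

View pics/s0.png

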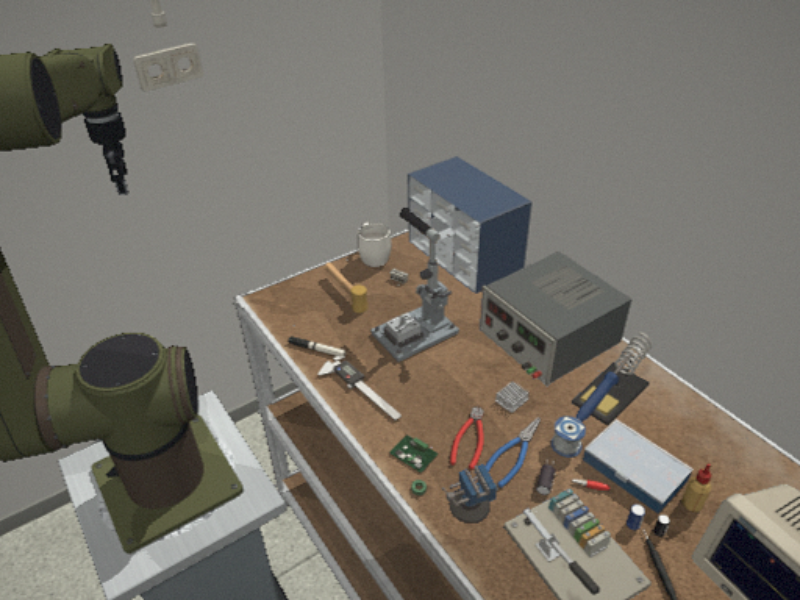

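View pics/t0.png

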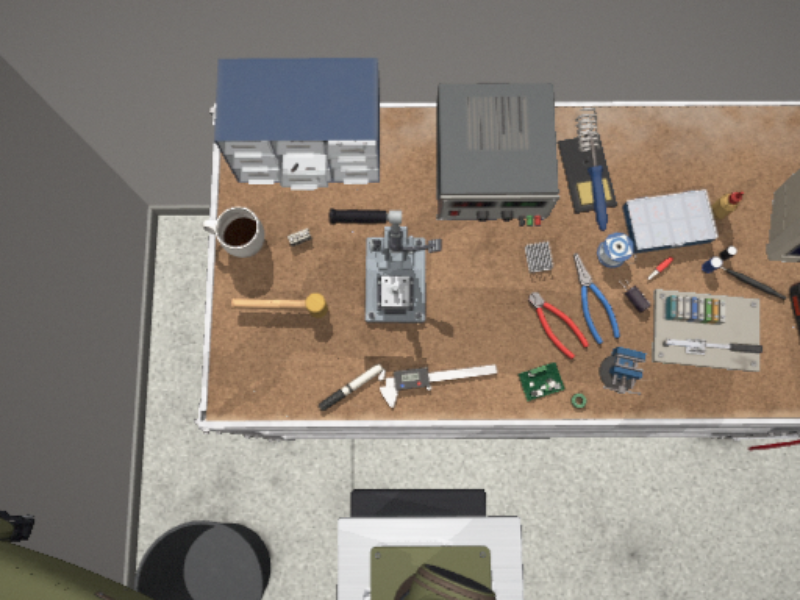

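Mallet lies left of the press (head at about (317,302), handle to the left). The press is at (395,285), nearly square to the bench. Next, a closer crop of the top view.

Run:
```python
from h import *
c=cap('top'); im=c['pixels']
cv2.imwrite('pics/t1.png',cv2.resize(im[120:220,140:290],(750,500),interpolation=cv2.INTER_CUBIC))
hsv=cv2.cvtColor(im,cv2.COLOR_BGR2HSV)
# mallet: yellowish, brighter saturated
m=((hsv[...,0]>8)&(hsv[...,0]<28)&(hsv[...,1]>120)&(hsv[...,2]>140)).astype(np.uint8)
m[:170]=0;m[215:]=0;m[:,:140]=0;m[:,215:]=0
n,l,s,ce=cv2.connectedComponentsWithStats(m)
print([(s[i],ce[i]) for i in range(1,n) if s[i][4]>15])
# rough points
f=.64
for nm,u,v,z in [('head',316.5,302.5,.056),('hstart',234,303,.038),('hmid',285,304,.038),('FL',366,321,.015),('FR',426,321,.015),('BR',426,234,.015),('BL',366,234,.015),('pin',396,288,.07),('grip L',331,216,.24),('gripR',388,216,.24)]:
    print(nm,onz(c,u*f,v*f,z).round(4))
```

```text
[(array([195, 187,  14,  13, 131], dtype=int32), array([201.32061069, 193.03816794]))]
head [0.5192 0.1974 0.056 ]
hstart [0.5228 0.3474 0.038 ]
hmid [0.5205 0.2558 0.038 ]
FL [0.4927 0.1113 0.015 ]
FR [0.4921 0.0023 0.015 ]
BR [ 0.6566 -0.      0.015 ]
BL [0.6572 0.1117 0.015 ]
pin [0.5415 0.0565 0.07  ]
grip L [0.6192 0.1573 0.24  ]
gripR [0.6187 0.0683 0.24  ]
```

View pics/t1.png

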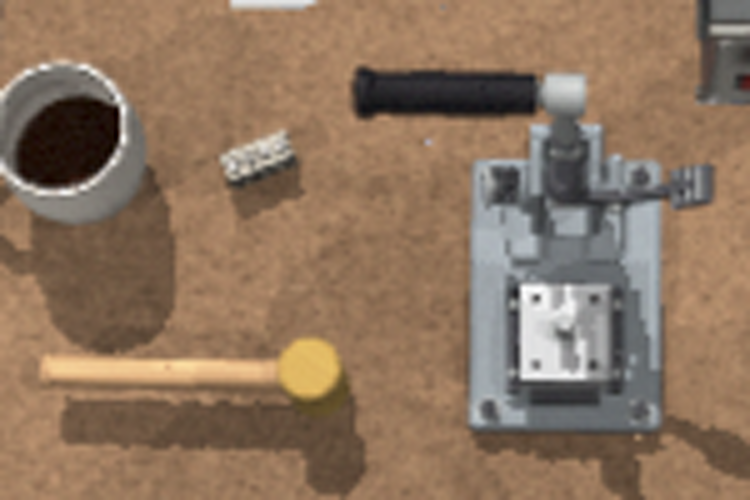

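Run:
```python
from h import *
from scipy.spatial.transform import Rotation as Ro
c=cap('top'); 
P={}
for nm,u,v,z in [('head',309.5,369,.056),('hend',41,368,.038),('hnear',275,372,.038),('FL',470,430,.015),('FR',663,430,.015),('BR',663,160,.015),('BL',470,160,.015),('pin',564,325,.07),('grip far',356,92,.24),('grip near',538,92,.24),('paddle',690,185,.146)]:
    P[nm]=onz(c,140+u/5,120+v/5,z); print(nm,P[nm].round(4))
print('grip55',P['head']+ .055*(P['hend']-P['head'])/np.linalg.norm(P['hend']-P['head']))
R=Ro.from_euler('xyz',env.get_obs()['orientation']).as_matrix(); print(R.round(3))
s=cap('scene'); im=s['pixels']
# check press hypothesis
O=np.array([.5687,.0565,0])
pts=[O+np.array(p)/1e3 for p in [(-25,0,71),(-25,0,45),(-75,-55,15),(-75,55,15),(85,-55,15),(50,58,240),(32.5,-62.7,146)]]
print(proj(s,pts).round(1)); print(proj(c,pts).round(1))
x0,y0=215,120
crop=cv2.resize(im[y0:y0+120,x0-20:x0+100],(720,720)[:2],interpolation=cv2.INTER_CUBIC)[:600]
for p in proj(s,pts): cv2.circle(crop,tuple(int(q) for q in ((p-[x0-20,y0])*6+3)),4,(0,0,255),1)
cv2.imwrite('pics/s1.png',crop)
```

```text
head [0.5186 0.1992 0.056 ]
hend [0.5238 0.3519 0.038 ]
hnear [0.5207 0.2205 0.038 ]
FL [0.4911 0.112  0.015 ]
FR [0.4905 0.0024 0.015 ]
BR [6.498e-01 2.000e-04 1.500e-02]
BL [0.6505 0.1124 0.015 ]
pin [0.5396 0.0582 0.07  ]
grip far [0.6188 0.1588 0.24  ]
grip near [0.6183 0.0701 0.24  ]
paddle [ 0.5974 -0.0083  0.146 ]
grip55 [0.52046787 0.25382401 0.04956187]
[[-0.     0.274  0.962]
 [-0.001  0.962 -0.274]
 [-1.    -0.001 -0.   ]]
[[257.4 200.7]
 [257.5 206.7]
 [254.6 228.9]
 [236.2 210.3]
 [293.7 209.5]
 [265.4 141.8]
 [283.5 186. ]]
[[253.4 183.5]
 [253.4 185.5]
 [272.9 204.9]
 [234.2 205.1]
 [272.1 150.7]
 [229.4 138.3]
 [277.2 155.6]]
```

View pics/s1.png

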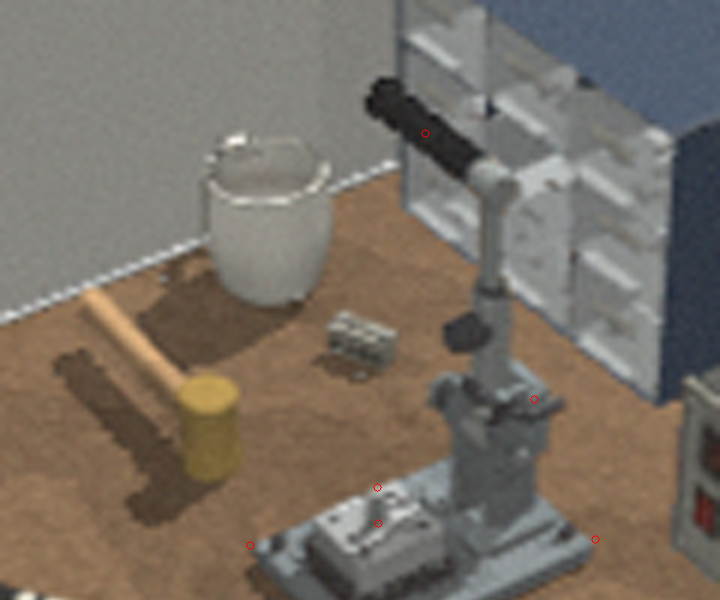

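>>> {"op": "drive_tool", "data": {"increments": [[0.0854,0.025,-0.03,0,0,0,0],[0.0854,0.05,-0.06,0,0,0,0],[0.0854,0.075,-0.09,0,0,0,0],[0.0854,0.1,-0.12,0,0,0,0],[0.0854,0.125,-0.15,0,0,0,0],[0.0854,0.15,-0.18,0,0,0,0],[0.0854,0.175,-0.21,0,0,0,0],[0.0854,0.2,-0.24,0,0,0,0],[0.0854,0.225,-0.265,0,0,0,0],[0.0854,0.25,-0.29,0,0,0,0]]}}

```text
clock: 1.08
eef_pos: [0.4292, 0.3334, 0.2505]
orientation: [0.887, 1.57, 0.609]
contact_force: [0.4, 1.1, 0.8]
gripper_width: 0.997
```

The markers match pin, block, plate and grip to within a few mm. Now move above the mallet grip and turn the jaws across the handle.

>>> {"op": "drive_tool", "data": {"increments": [[0.0854,0.009,-0.008,-0.012,0,0,-7],[0.0854,0.018,-0.016,-0.024,0,0,-14],[0.0854,0.027,-0.024,-0.036,0,0,-21],[0.0854,0.036,-0.032,-0.048,0,0,-28],[0.0854,0.045,-0.04,-0.06,0,0,-35],[0.0854,0.054,-0.048,-0.072,0,0,-42],[0.0854,0.063,-0.056,-0.084,0,0,-49],[0.0854,0.072,-0.064,-0.096,0,0,-56],[0.0854,0.081,-0.072,-0.108,0,0,-63],[0.0854,0.091,-0.079,-0.12,0,0,-70]]}}

```text
clock: 1.92
eef_pos: [0.5195, 0.2555, 0.1296]
orientation: [-1.287, 1.571, -2.793]
contact_force: [-0.4, 0.3, 0.7]
gripper_width: 0.996
```

>>> {"op": "drive_tool", "data": {"increments": [[0.0854,0,0,0,0,0,-6],[0.0854,0,0,0,0,0,-6],[0.0854,0,0,0,0,0,-6]]}}

```text
clock: 2.17
eef_pos: [0.5193, 0.256, 0.1302]
orientation: [-1.668, 1.571, 3.013]
contact_force: [0.4, -0.6, -0.1]
gripper_width: 1.001
```

Run:
```python
from h import *
from scipy.spatial.transform import Rotation as Ro
o=env.get_obs();print(o['eef_pos'],o['joint_positions'].round(2),Ro.from_euler('xyz',o['orientation']).as_matrix().round(3))
c=cap('wrist','w0.png')
print(proj(c,[[.5186,.1992,.056],[.5205,.254,.028]]))
```

```text
[0.5193273  0.2559905  0.13024623] [0.37 0.07 1.91 0.   1.15 0.4 ] [[-0.     1.    -0.031]
 [ 0.    -0.031 -1.   ]
 [-1.    -0.    -0.   ]]
[[251.93474553 287.20798822]
 [252.17032957 198.58582534]]
```

View pics/w0.png

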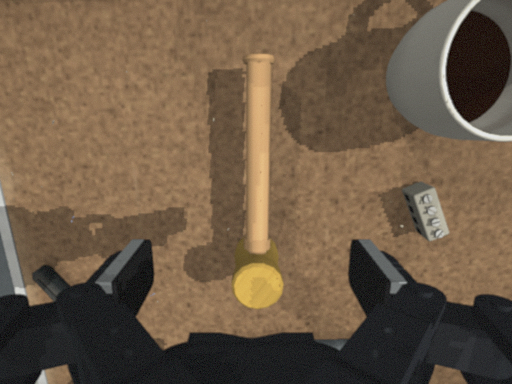

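Run:
```python
from h import *
c=cap('wrist')
for a in [(258.5,285.5,.056),(258,65,.028),(258,230,.028),(445,238,.0),(405,195,.0)]: print(a,onz(c,*a).round(4))
```

```text
(258.5, 285.5, 0.056) [0.5233 0.2004 0.056 ]
(258, 65, 0.028) [0.5271 0.3448 0.028 ]
(258, 230, 0.028) [0.5243 0.2296 0.028 ]
(445, 238, 0.0) [0.6819 0.2061 0.    ]
(405, 195, 0.0) [0.6447 0.245  0.    ]
```

>>> {"op": "drive_tool", "data": {"increments": [[0.0854,0.003,0,-0.03,0,0,0],[0.0854,0.004,0,-0.06,0,0,0],[0.0854,0.004,0,-0.085,0,0,0],[0.0854,0.004,0,-0.102,0,0,0],[0.0854,0.004,0,-0.102,0,0,0],[0,0.004,0,-0.102,0,0,0],[0,0.004,0,-0.102,0,0,0],[0,0.004,0,-0.102,0,0,0],[0,0.004,0,-0.102,0,0,0],[0,0.004,0,-0.102,0,0,0]]}}

```text
clock: 3.1
eef_pos: [0.5242, 0.2564, 0.0298]
orientation: [1.969, 1.568, 0.365]
contact_force: [-0.2, -0.3, 0.8]
gripper_width: 0.3
```

>>> {"op": "drive_tool", "data": {"increments": [[0,0,0,0,0,0,0],[0,0,0,0,0,0,0],[0,0,0,0,0,0,0],[0,0,0,0,0,0,0],[0,0,0,0.02,0,0,0],[0,0,0,0.05,0,0,0],[0,0,0,0.08,0,0,0],[0,0,0,0.1,0,0,0]]}}

```text
clock: 3.77
eef_pos: [0.5235, 0.2561, 0.1299]
orientation: [2.064, 1.57, 0.46]
contact_force: [1.3, 0.5, -2.4]
gripper_width: 0.176
```

>>> {"op": "drive_tool", "data": {"increments": [[0,-0.003,-0.026,0,0,0,7],[0,-0.006,-0.052,0,0,0,14],[0,-0.009,-0.078,0,0,0,21],[0,-0.012,-0.104,0,0,0,28],[0,-0.015,-0.13,0,0,0,35],[0,-0.017,-0.155,0,0,0,40],[0,-0.017,-0.155,0,0,0,40],[0,-0.017,-0.155,0,0,0,40]]}}

```text
clock: 4.43
eef_pos: [0.5054, 0.1001, 0.1272]
orientation: [-2.333, 1.569, 3.041]
contact_force: [0.6, 0.1, -1.9]
gripper_width: 0.179
```

Run:
```python
from h import *
a=cap('wrist')['pixels'];c=cap('top');b=c['pixels'];s=cap('scene')['pixels']
f=lambda i,x,y,w,h:cv2.resize(i[y:y+h,x:x+w],(400,300),interpolation=cv2.INTER_CUBIC)
cv2.imwrite('pics/m1.png',np.vstack([np.hstack([cv2.resize(a,(400,300)),f(b,200,130,100,75)]),np.hstack([f(s,215,160,100,75),f(s,195,120,160,120)])]))
```

```text
(no output)
```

View pics/m1.png

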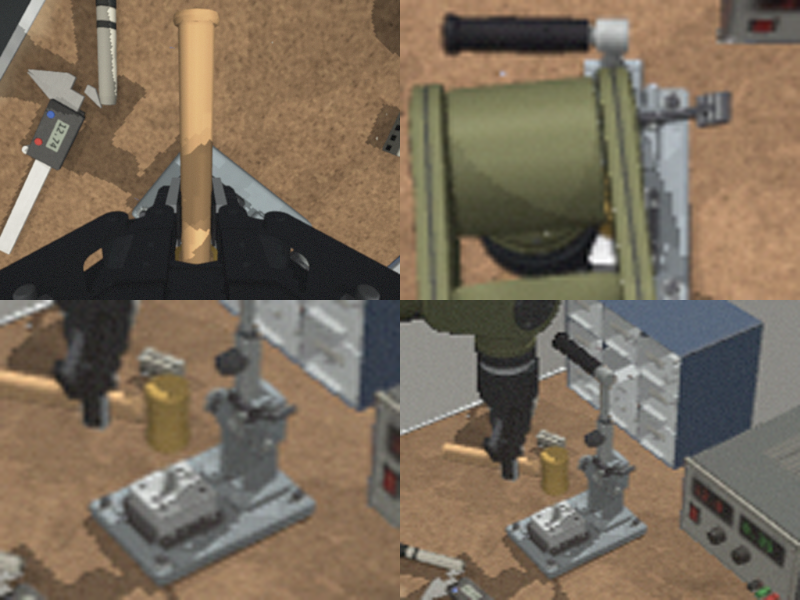

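Run:
```python
from h import *
s=cap('scene'); im=s['pixels']
print('pred head bottom/top',proj(s,[[.5407,.0563,.0975],[.5407,.0563,.1535]]), 'pin', proj(s,[[.542,.057,.071],[.542,.057,.045]]))
hsv=cv2.cvtColor(im,cv2.COLOR_BGR2HSV)
m=((hsv[...,0]>17)&(hsv[...,0]<30)&(hsv[...,1]>130)).astype(np.uint8); m[:, :248]=0;m[:,270:]=0;m[:175]=0;m[205:]=0
n,l,st,ce=cv2.connectedComponentsWithStats(m);i=1+np.argmax(st[1:,4]);print(st[i],ce[i])
print('head centre at z .1255',onz(s,*ce[i],.1255))
cv2.imwrite('pics/p.png',cv2.resize(im[170:225,235:295],(720,660),interpolation=cv2.INTER_CUBIC)[:600])
```

```text
pred head bottom/top [[256.48955597 194.84274351]
 [256.15339539 181.15494622]] pin [[256.84847295 200.81662654]
 [256.99287404 206.79524814]]
[252 179  10  19  95] [256.16842105 187.14736842]
head centre at z .1255 [0.54300925 0.06051943 0.1255    ]
```

View pics/p.png

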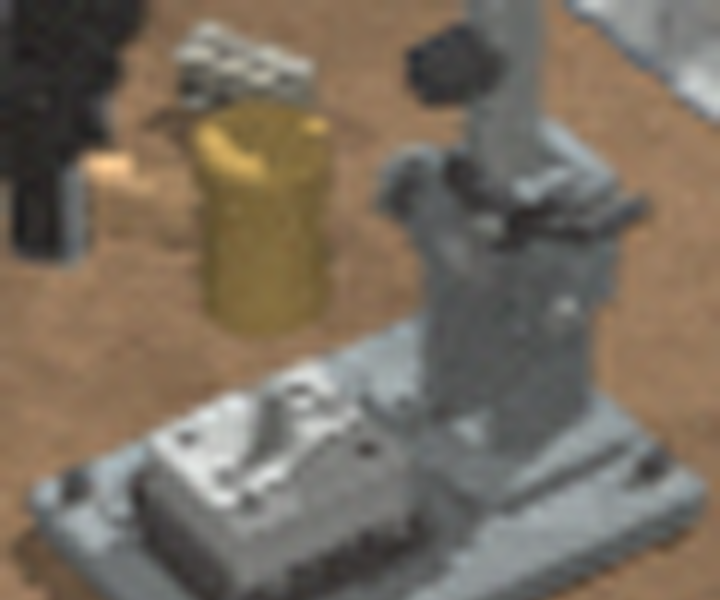

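>>> {"op": "drive_tool", "data": {"increments": [[0,0,0,-0.015,0,0,0],[0,0,0,-0.022,0,0,0],[0,0,0,-0.026,0,0,0],[0,0,0,-0.03,0,0,0],[0,0,0,-0.034,0,0,0],[0,0,0,-0.034,0,0,0],[0,0,0,-0.034,0,0,0]]}}

```text
clock: 5.22
eef_pos: [0.5067, 0.1011, 0.0946]
orientation: [0.777, 1.57, -0.129]
contact_force: [-0.7, 0.0, -1.6]
gripper_width: 0.175
```

>>> {"op": "drive_tool", "data": {"increments": [[0,0,0,-0.003,0,0,0],[0,0,0,-0.006,0,0,0]]}}

```text
clock: 5.38
eef_pos: [0.507, 0.1013, 0.0896]
orientation: [1.184, 1.569, 0.278]
contact_force: [-4.3, 1.1, 5.4]
gripper_width: 0.178
```

Run:
```python
from h import *
s=cap('scene'); im=s['pixels']
print(proj(s,[[.542,.057,.06],[.542,.057,.045]]))
cv2.imwrite('pics/p2.png',cv2.resize(im[170:225,235:295],(720,660),interpolation=cv2.INTER_CUBIC)[:600])
```

```text
[[256.9099718  203.36285632]
 [256.99287404 206.79524814]]
```

View pics/p2.png

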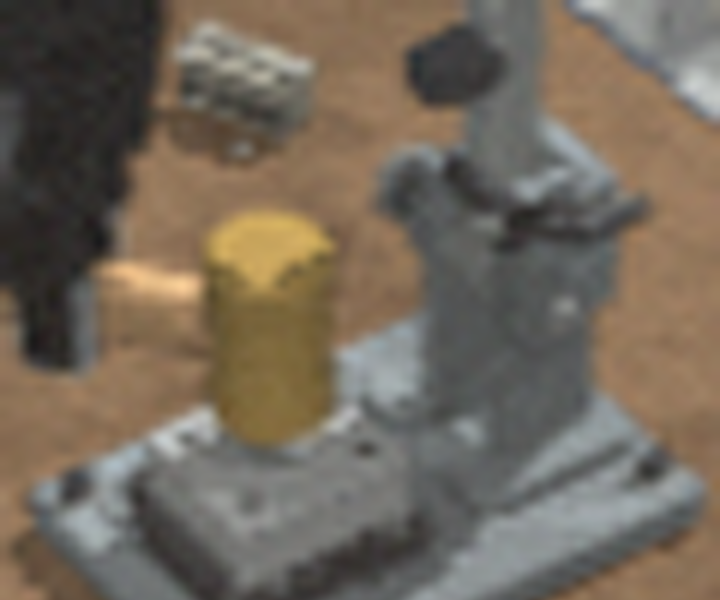

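The head sits centred over the block and the force shows the pin sliding. Continue.

>>> {"op": "drive_tool", "data": {"increments": [[0,0,0,-0.003,0,0,0],[0,0,0,-0.005,0,0,0],[0,0,0,-0.005,0,0,0],[0,0,0,-0.005,0,0,0]]}}

```text
clock: 5.77
eef_pos: [0.5069, 0.1012, 0.084]
orientation: [1.087, 1.569, 0.181]
contact_force: [-1.9, 2.3, 3.6]
gripper_width: 0.173
```

Run:
```python
from h import *
s=cap('scene'); im=s['pixels']
hsv=cv2.cvtColor(im,cv2.COLOR_BGR2HSV)
m=((hsv[...,0]>17)&(hsv[...,0]<30)&(hsv[...,1]>120)).astype(np.uint8); m[:, :248]=0;m[:,270:]=0;m[:180]=0;m[215:]=0
n,l,st,ce=cv2.connectedComponentsWithStats(m);i=1+np.argmax(st[1:,4]);print(st[i],ce[i])
for z in (.045,.05,.053,.056,.06): print(z,proj(s,[[.542,.057,z],[.542,.057,z+.028]]).round(1))
cv2.imwrite('pics/p3.png',cv2.resize(im[170:225,235:295],(720,660),interpolation=cv2.INTER_CUBIC)[:600])
```

```text
[252 189  10  19 164] [256.83536585 197.74390244]
0.045 [[257.  206.8]
 [256.8 200.4]]
0.05 [[257.  205.7]
 [256.8 199.2]]
0.053 [[256.9 205. ]
 [256.8 198.5]]
0.056 [[256.9 204.3]
 [256.8 197.8]]
0.06 [[256.9 203.4]
 [256.8 196.8]]
```

View pics/p3.png

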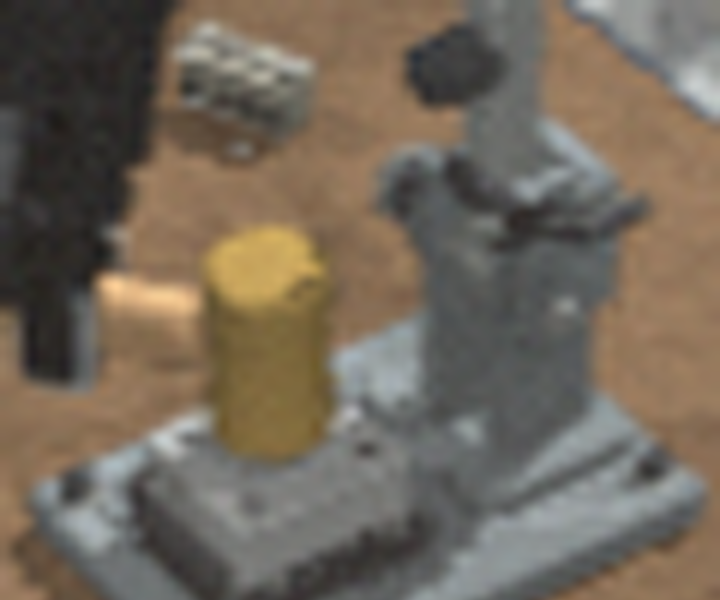

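>>> {"op": "drive_tool", "data": {"increments": [[0,0,0,-0.0015,0,0,0],[0,0,0,-0.0015,0,0,0],[0,0,0,-0.0015,0,0,0]]}}

```text
clock: 6.07
eef_pos: [0.5068, 0.1011, 0.0824]
orientation: [1.068, 1.57, 0.162]
contact_force: [-2.2, 1.5, 4.5]
gripper_width: 0.172
```

>>> {"op": "drive_tool", "data": {"increments": [[0,0,0,0.015,0,0,0],[0,0,0,0.045,0,0,0],[0,0.003,0.026,0.048,0,0,-7],[0,0.006,0.052,0.048,0,0,-14],[0,0.009,0.078,0.048,0,0,-21],[0,0.012,0.104,0.048,0,0,-28],[0,0.015,0.13,0.048,0,0,-35],[0,0.017,0.155,0.048,0,0,-40],[0,0.017,0.155,0.02,0,0,-40],[0,0.017,0.155,-0.02,0,0,-40]]}}

```text
clock: 6.9
eef_pos: [0.5269, 0.2586, 0.0649]
orientation: [1.913, 1.56, 0.312]
contact_force: [0.5, 0.6, -2.9]
gripper_width: 0.175
```

Run:
```python
from h import *
o=env.get_obs();print(o['eef_pos'],o['contact_force'])
f=lambda i,x,y,w,h,W,H:cv2.resize(i[y:y+h,x:x+w],(W,H),interpolation=cv2.INTER_CUBIC)
s=cap('scene');w=cap('wrist')['pixels'];t=cap('top')
print(proj(s,[[.542,.057,z] for z in (.045,.053,.057,.071)]))
cv2.imwrite('pics/m2.png',np.vstack([np.hstack([f(s['pixels'],240,190,40,30,400,300),f(t['pixels'],235,165,40,30,400,300)]),np.hstack([f(s['pixels'],195,150,100,75,400,300),cv2.resize(w,(400,300))])]))
```

```text
[0.52693241 0.25859028 0.0649388 ] [ 0.51306259  0.58479251 -2.91928377]
[[256.99287404 206.79524814]
 [256.94879623 204.97030001]
 [256.9266403  204.05298024]
 [256.84847295 200.81662654]]
```

View pics/m2.png

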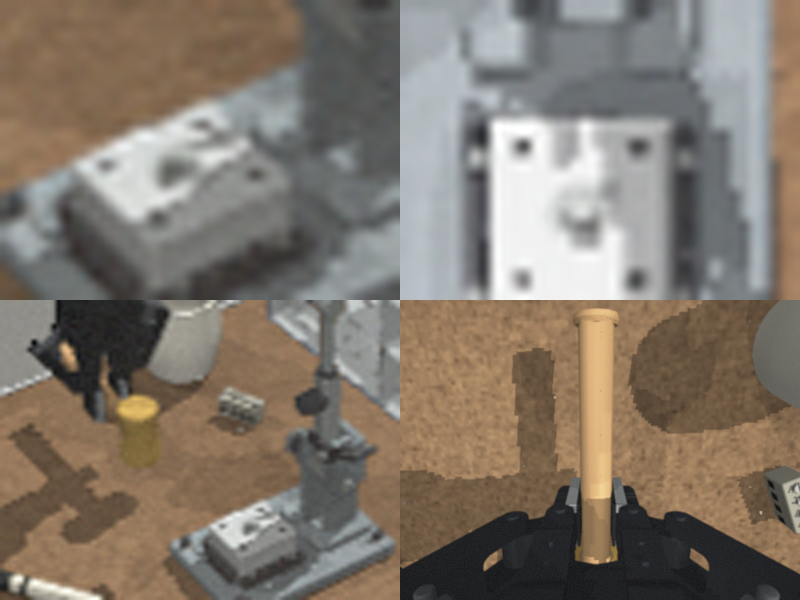

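>>> {"op": "drive_tool", "data": {"increments": [[0,0,0,-0.015,0,0,0],[0,0,0,-0.026,0,0,0],[0,0,0,-0.031,0,0,0],[0,0,0,-0.0335,0,0,0],[0,0,0,-0.0335,0,0,0],[0,0,0,-0.0335,0,0,0]]}}

```text
clock: 7.55
eef_pos: [0.524, 0.2561, 0.0296]
orientation: [1.782, 1.569, 0.178]
contact_force: [-1.7, -0.5, 0.6]
gripper_width: 0.172
```

>>> {"op": "drive_tool", "data": {"increments": [[0.06,0,0,0,0,0,0],[0.06,0,0,0,0,0,0],[0.06,0,0,0,0,0,0],[0.06,0,0,0,0,0,0],[0.06,0,0,0,0,0,0],[0.06,0,0,0.03,0,0,0],[0.06,0,0,0.07,0,0,0],[0.06,0,0,0.11,0,0,0],[0.06,0,0,0.15,0,0,0],[0.06,0,0,0.19,0,0,0]]}}

```text
clock: 8.38
eef_pos: [0.5229, 0.256, 0.2202]
orientation: [1.831, 1.571, 0.226]
contact_force: [0.7, 0.5, -0.2]
gripper_width: 0.703
```

>>> {"op": "drive_tool", "data": {"increments": [[0,-0.02,-0.025,0,0,0,0],[0,-0.02,-0.06,0,0,0,0],[0,-0.02,-0.1,0,0,0,0],[0,-0.02,-0.14,0,0,0,0],[0,-0.02,-0.18,0,0,0,0],[0,-0.02,-0.22,0,0,0,0],[0,0,-0.26,0,0,0,0],[0,0.03,-0.269,0,0,0,0],[0,0.055,-0.269,0,0,0,0],[0,0.074,-0.269,0,0,0,0]]}}

```text
clock: 9.22
eef_pos: [0.5989, -0.0146, 0.2184]
orientation: [1.569, 1.57, -0.038]
contact_force: [0.6, 0.4, 0.6]
gripper_width: -0.0
```

>>> {"op": "drive_tool", "data": {"increments": [[0,0,0,-0.01,0,0,0],[0,0,0,-0.02,0,0,0],[0,0,0,-0.03,0,0,0],[0,0,0,-0.03,0,0,0]]}}

```text
clock: 9.55
eef_pos: [0.5945, -0.0124, 0.1843]
orientation: [-1.641, 1.564, 3.038]
contact_force: [-1.0, -0.3, -0.6]
gripper_width: 0.003
```

Run:
```python
from h import *
o=env.get_obs();print(o['eef_pos'],o['contact_force'],o['gripper_width'])
f=lambda i,x,y,w,h,W,H:cv2.resize(i[y:y+h,x:x+w],(W,H),interpolation=cv2.INTER_CUBIC)
s=cap('scene');w=cap('wrist')['pixels'];t=cap('top')
cv2.imwrite('pics/m3.png',np.vstack([np.hstack([f(s['pixels'],245,140,80,60,400,300),f(t['pixels'],130,120,160,120,400,300)]),np.hstack([f(s['pixels'],195,150,100,75,400,300),cv2.resize(w,(400,300))])]))
```

```text
[ 0.59449495 -0.01240796  0.18429675] [-1.01783381 -0.25347456 -0.6394788 ] 0.002886953748587494
```

View pics/m3.png

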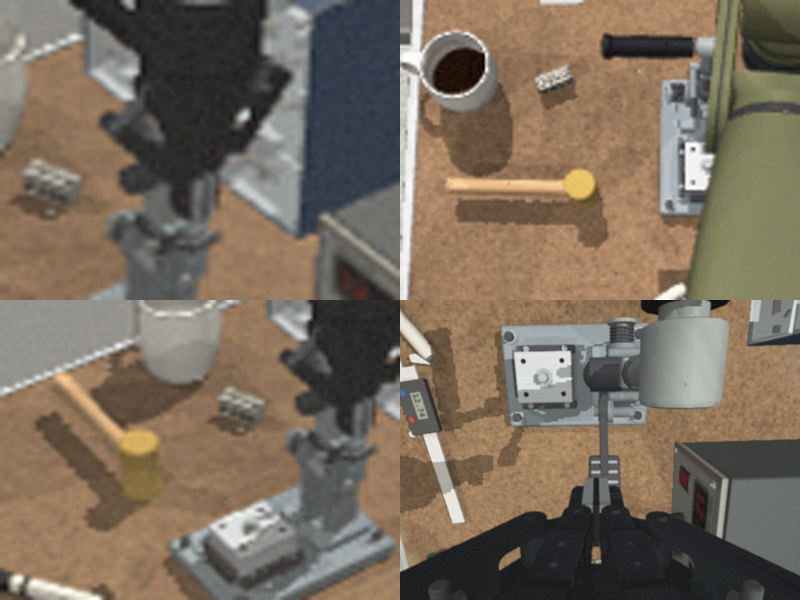

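>>> {"op": "drive_tool", "data": {"increments": [[0,0,0,-0.008,0,0,0],[0,0,0,-0.016,0,0,0],[0,0,0,-0.024,0,0,0],[0,0,0,-0.032,0,0,0],[0,0,0,-0.04,0,0,0],[0,0,0,-0.048,0,0,0],[0,0,0,-0.056,0,0,0],[0,0,0,-0.062,0,0,0]]}}

```text
clock: 10.37
eef_pos: [0.5972, -0.0128, 0.1252]
orientation: [-2.618, 1.57, 2.06]
contact_force: [-0.4, 0.8, 1.1]
gripper_width: 0.001
```

>>> {"op": "drive_tool", "data": {"increments": [[0,0,0,-0.004,0,0,0],[0,0,0,-0.008,0,0,0],[0,0,0,-0.011,0,0,0],[0,0,0,-0.014,0,0,0],[0,0,0,-0.014,0,0,0]]}}

```text
clock: 10.78
eef_pos: [0.597, -0.0129, 0.1116]
orientation: [-1.501, 1.57, -3.105]
contact_force: [-0.0, -0.5, -0.4]
gripper_width: -0.002
```

>>> {"op": "drive_tool", "data": {"increments": [[0,0,0,-0.003,0,0,0],[0,0,0,-0.006,0,0,0],[0,0,0,-0.008,0,0,0],[0,0,0,-0.008,0,0,0]]}}

```text
clock: 11.12
eef_pos: [0.5987, -0.0136, 0.1085]
orientation: [1.029, 1.568, -0.574]
contact_force: [-2.1, -4.8, 12.7]
gripper_width: -0.001
```

Run:
```python
from h import *
o=env.get_obs();print(o['eef_pos'],o['contact_force'])
f=lambda i,x,y,w,h,W,H:cv2.resize(i[y:y+h,x:x+w],(W,H),interpolation=cv2.INTER_CUBIC)
s=cap('scene');w=cap('wrist')['pixels']
cv2.imwrite('pics/m4.png',np.hstack([f(s['pixels'],260,160,53,40,400,300),cv2.resize(w,(400,300))]))
```

```text
[ 0.59869775 -0.01358106  0.10849241] [-2.13986006 -4.84446906 12.65207462]
```

View pics/m4.png

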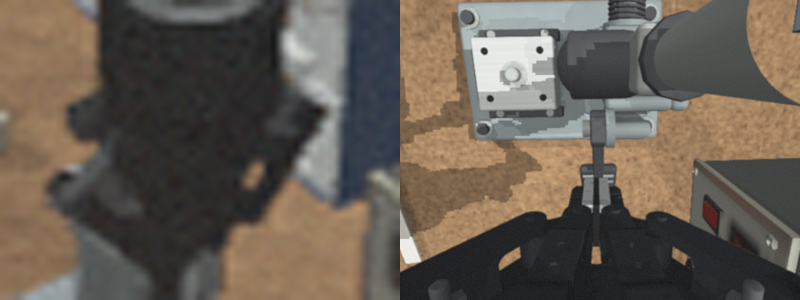

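>>> {"op": "drive_tool", "data": {"increments": [[0,0,-0.002,0.02,0,0,0],[0,-0.01,-0.005,0.06,0,0,0],[0,-0.01,-0.005,0.1,0,0,0],[0,-0.01,-0.005,0.14,0,0,0],[0,-0.01,-0.005,0.18,0,0,0],[0,-0.01,-0.005,0.22,0,0,0],[0,-0.01,-0.005,0.225,0,0,0],[0.07,-0.01,0.03,0.225,0,0,0],[0.07,-0.01,0.065,0.225,0,0,0],[0.07,0,0.1,0.225,0,0,0]]}}

```text
clock: 12.05
eef_pos: [0.5966, 0.0877, 0.3298]
orientation: [1.684, 1.57, 0.078]
contact_force: [0.9, 0.3, -0.2]
gripper_width: 0.418
```

>>> {"op": "drive_tool", "data": {"increments": [[0.07,0.01,0.02,0,0,0,2],[0.07,0.019,0.032,0,0,0,2],[0.07,0.019,0.032,0,0,0,2]]}}

```text
clock: 12.3
eef_pos: [0.6171, 0.121, 0.3284]
orientation: [-1.883, 1.57, 2.833]
contact_force: [-0.7, 0.4, -0.5]
gripper_width: 0.819
```

Run:
```python
from h import *
from scipy.spatial.transform import Rotation as Ro
o=env.get_obs();print(o['eef_pos'],o['contact_force'],Ro.from_euler('xyz',o['orientation']).as_matrix().round(3))
w=cap('wrist');im=w['pixels'];t=cap('top');cv2.imwrite('pics/w5.png',im)
print(proj(w,[[.6185,.071,.251],[.6185,.16,.251]]))
g=im.max(2)
for y in (60,100,140,180): print(y,''.join('#' if v<60 else '.' for v in g[y,::8]))
print(o['joint_positions'].round(2))
```

```text
[0.61705679 0.12100409 0.32842231] [-0.70732709  0.4344485  -0.51726861] [[-0.001  1.     0.003]
 [ 0.     0.003 -1.   ]
 [-1.    -0.001 -0.   ]]
[[252.30243263 275.96638701]
 [253.0734028  146.57326703]]
60 ................................................................
100 ......#.........................................................
140 ..##............................................................
180 ..###..........................###..............................
[0.11 0.04 1.61 0.   1.49 0.1 ]
```

>>> {"op": "drive_tool", "data": {"increments": [[0.07,0.002,0,-0.02,0,0,0],[0.07,0.002,0,-0.045,0,0,0],[0.07,0.002,0,-0.07,0,0,0],[0.07,0.002,0,-0.089,0,0,0],[0.07,0.002,0,-0.089,0,0,0],[0,0.002,0,-0.089,0,0,0],[0,0.002,0,-0.089,0,0,0],[0,0.002,0,-0.089,0,0,0],[0,0.002,0,-0.089,0,0,0],[0,0.002,0,-0.089,0,0,0]]}}

```text
clock: 13.23
eef_pos: [0.6197, 0.1189, 0.243]
orientation: [1.577, 1.566, 0.007]
contact_force: [2.8, -1.0, 4.3]
gripper_width: 0.237
```

>>> {"op": "drive_tool", "data": {"increments": [[0,0,0,0,0,0,0],[0,0,0,0,0,0,0],[0,0,0,0,0,0,0]]}}

```text
clock: 13.48
eef_pos: [0.6198, 0.1189, 0.243]
orientation: [1.543, 1.566, -0.027]
contact_force: [1.9, -1.2, 5.7]
gripper_width: 0.236
```

>>> {"op": "drive_tool", "data": {"increments": [[0,-0.013,0,-0.0005,0,0,0],[0,-0.026,0,-0.002,0,0,0],[0,-0.039,0,-0.005,0,0,0],[0,-0.052,0,-0.0085,0,0,0],[0,-0.064,0,-0.013,0,0,0],[0,-0.076,0,-0.0185,0,0,0],[0,-0.088,0,-0.025,0,0,0],[0,-0.0985,0,-0.0325,0,0,0],[0,-0.109,0,-0.041,0,0,0],[0,-0.118,0,-0.05,0,0,0]]}}

```text
clock: 14.32
eef_pos: [0.504, 0.1204, 0.1944]
orientation: [1.834, 1.556, 0.264]
contact_force: [5.6, 4.3, 11.1]
gripper_width: 0.233
```

>>> {"op": "drive_tool", "data": {"increments": [[0,-0.011,0,-0.012,0,0,0],[0,-0.021,0,-0.026,0,0,0],[0,-0.029,0,-0.04,0,0,0],[0,-0.036,0,-0.055,0,0,0],[0,-0.041,0,-0.071,0,0,0],[0,-0.0445,0,-0.087,0,0,0],[0,-0.0465,0,-0.103,0,0,0],[0,-0.047,0,-0.113,0,0,0],[0,-0.047,0,-0.117,0,0,0],[0,-0.047,0,-0.117,0,0,0]]}}

```text
clock: 15.15
eef_pos: [0.4554, 0.121, 0.0762]
orientation: [2.352, 1.565, 0.781]
contact_force: [-5.1, 6.3, 13.6]
gripper_width: 0.233
```

>>> {"op": "drive_tool", "data": {"increments": [[0,0,0,-0.003,0,0,0],[0,0,0,-0.005,0,0,0],[0,0,0,-0.005,0,0,0],[0,0,0,-0.005,0,0,0]]}}

```text
clock: 15.48
eef_pos: [0.4551, 0.121, 0.0712]
orientation: [2.443, 1.565, 0.873]
contact_force: [-1.4, 6.6, 10.2]
gripper_width: 0.235
```

>>> {"op": "drive_tool", "data": {"increments": [[0,0,0,-0.002,0,0,0],[0,0,0,-0.004,0,0,0],[0,0,0,-0.004,0,0,0],[0,0,0,-0.004,0,0,0]]}}

```text
clock: 15.82
eef_pos: [0.4552, 0.1211, 0.0676]
orientation: [2.429, 1.565, 0.859]
contact_force: [-4.5, 6.1, 14.6]
gripper_width: 0.239
```

Run:
```python
from h import *
o=env.get_obs();print(o['eef_pos'],o['contact_force'],o['ft_torque'])
s=cap('scene');im=s['pixels'];g=im.max(2)
O=np.array([.5675,.0565,0]);q=lambda th,y:O+np.array([.05-.165*np.sin(th),y,.075+.165*np.cos(th)])
for th in (1.45,1.52,1.571): print(th,proj(s,[q(th,.104),q(th,.058),q(th,0),q(th,-.008)]).round(1).tolist())
cv2.imwrite('pics/e.png',im)
p=proj(s,[q(1.55,0)])[0].astype(int);print(p)
for v in range(p[1]-22,p[1]+14): print(v,' '.join('%3d'%x for x in g[v,p[0]-26:p[0]+18:1]))
```

```text
[0.45516911 0.12107946 0.06755734] [-4.52280294  6.14249033 14.56562083] [ 0.92019589  0.34908364 -0.25187166]
1.45 [[216.9, 189.0], [224.1, 196.2], [233.7, 205.9], [235.1, 207.2]]
1.52 [[216.9, 191.8], [224.1, 199.1], [233.6, 208.7], [235.0, 210.1]]
1.571 [[217.0, 193.8], [224.2, 201.1], [233.7, 210.7], [235.0, 212.1]]
[233 209]
187 125  96  81  84  64  44  41  35  35  36  40  41  38  32  38  41  44  40  40  39  41  35  46  44  43  42  48  64  63  45  43 100 156 153 151 149 144 142 140 145 148 148 148 146
188  83  87  75  64  64  61  58  41  38  40  39  39  38  42  43  44  38  37  42  46  37  43  41  44  46  45  55  52  43  44  54 115 154 148 148 147 143 142 154 149 145 150 149 149
189  83  79  61  60  64  80  96  70  37  39  43  37  35  39  33  40  42  45  43  41  43  40  42  43  39  48  44  40  44  41  81 133 150 152 154 151 149 155 156 146 145 145 138 138
190  62  54  57  63  66  78  98  84  40  34  37  37  40  39  40  38  53  62  41  39  41  44  48  47  43  45  42  43  44  57 105 143 144 146 147 148 149 148 148 146 144 143 139 140
191  47  45  50  61  63  79  97  83  62  40  38 
[... 5011 characters left out ...]
 140 147 152 157 153 156 157 153 149 154 157 158 157 163 160 157 144 128 131 132 130 122 130 142 153 150 149 134 101 100  96  92  72  85  94 100 101 100  95  80
220 131 121  99 117 141 149 151 162 161 162 154 132 120 155 159 168 167 164 156 147 147 143 135 130 124 126 140 146 149 147 133 123  89  92 101  97  96  75  85  96 100  98  94  91
221 244 208 126 109 124 155 151 153 150 132  96  99  99  97 125 162 162 154 148 143 151 149 136 124 128 138 144 146 154 145 134 140 119  83  90  92  93  86  77  85  98  99  98  98
222 209 176 176 174 171 167 147 141 125 105 102  99 101 103 125 162 155 154 148 145 150 147 139 140 140 144 152 151 148 146 142 139 121  88  85  87  88  87  82  83  84  94  98  94
```

>>> {"op": "drive_tool", "data": {"increments": [[0,0,0,-0.002,0,0,0],[0,0,0,-0.004,0,0,0],[0,0,0,-0.004,0,0,0],[0,0,0,-0.004,0,0,0]]}}

```text
clock: 16.2
eef_pos: [0.4552, 0.1211, 0.0662]
orientation: [2.718, 1.567, 1.148]
contact_force: [-16.1, 3.7, 34.7]
gripper_width: 0.235
```

Run:
```python
from h import *
o=env.get_obs();print(o['eef_pos'],o['contact_force'])
s=cap('scene');im=s['pixels'];cv2.imwrite('pics/e2.png',im);a=cv2.imread('pics/e.png')
A=cv2.cvtColor(a,6).astype(np.float32);B=cv2.cvtColor(im,6).astype(np.float32)
for nm,(x0,x1,y0,y1) in {'bar':(232,252,199,214),'barfar':(246,262,192,208),'block':(262,276,205,222)}.items():
    print(nm,cv2.phaseCorrelate(A[y0:y1,x0:x1].copy(),B[y0:y1,x0:x1].copy()),np.abs(A-B)[y0:y1,x0:x1].mean())
# ridge of bar: brightest v per column
for u in range(233,256,2):
    col=B[196:214,u]; w=np.clip(col-130,0,None); print(u,196+int(col.argmax()),196+int(A[196:214,u].argmax()),end=' | ')
O=np.array([.5675,.0565,0])
for th in (1.45,1.52,1.571):
    f=lambda r,h:O+np.array([.05-r*np.sin(th)-h*np.cos(th)*-1*-1,0,.075+r*np.cos(th)+h*np.sin(th)])
    print('\n',th,[proj(s,[f(r,.008)])[0].round(1).tolist() for r in (.165,.13,.1,.05)])
```

```text
[0.45524861 0.12111097 0.0662421 ] [-16.07521907   3.65460301  34.66179279]
bar ((-0.07654527894648844, 0.7174845317058391), 1.0693935243288677) 5.596667
barfar ((-0.16974481373130956, 0.5195572204978056), 0.9607302523218095) 4.625
block ((0.48948720541406043, -0.15251836353561643), 0.9806458530602632) 2.2436974
233 209 209 | 235 209 209 | 237 208 208 | 239 207 207 | 241 206 206 | 243 205 205 | 245 205 204 | 247 203 203 | 249 203 202 | 251 208 208 | 253 206 206 | 255 213 213 | 
 1.45 [[233.3, 204.1], [242.6, 200.8], [250.5, 198.2], [263.1, 193.8]]

 1.52 [[233.4, 206.9], [242.7, 203.0], [250.5, 199.8], [263.2, 194.6]]

 1.571 [[233.6, 208.8], [242.8, 204.6], [250.6, 201.0], [263.3, 195.1]]
```

Force jump at z = 0.066 shows the lever stop was reached, and the bar's image line matches 1.571 rad. Relax the push slightly and hold.

>>> {"op": "drive_tool", "data": {"increments": [[0,0,0,0.001,0,0,0],[0,0,0,0.001,0,0,0],[0,0,0,0.001,0,0,0],[0,0,0,0.001,0,0,0],[0,0,0,0.001,0,0,0]]}}

```text
clock: 16.67
eef_pos: [0.4552, 0.1211, 0.0665]
orientation: [2.576, 1.566, 1.006]
contact_force: [-13.5, 5.1, 28.0]
gripper_width: 0.236
```

Run:
```python
from h import *
o=env.get_obs();print(o['eef_pos'],o['contact_force'])
c=cap('top');im=c['pixels'];s=cap('scene')
hsv=cv2.cvtColor(im,cv2.COLOR_BGR2HSV)
m=((hsv[...,0]>8)&(hsv[...,0]<28)&(hsv[...,1]>120)&(hsv[...,2]>140)).astype(np.uint8)
m[:170]=0;m[215:]=0;m[:,:140]=0;m[:,215:]=0
n,l,st,ce=cv2.connectedComponentsWithStats(m);i=1+np.argmax(st[1:,4]);print(st[i],ce[i])
a=cv2.imread('pics/top0.png');d=np.abs(a.astype(int)-im).max(2)>50
# bystander patches unchanged (512-px boxes): mug, terminal, marker, caliper, board, cutters, heatsink
for nm,(x,y,w,h) in dict(mug=(130,130,42,36),term=(182,143,20,16),marker=(203,232,45,32),caliper=(243,230,78,32),board=(330,230,34,28),toroid=(364,249,14,14),cutters=(336,184,44,48),heatsink=(334,152,22,28)).items(): print(nm,int(d[y:y+h,x:x+w].sum()))
```

```text
[0.45519462 0.12107766 0.06647185] [-13.51415453   5.13950614  28.02271317]Traceback (most recent call last):
  File "<stdin>", line 7, in <module>
    return _wrapfunc(a, 'argmax', axis=axis, out=out, **kwds)
    return bound(*args, **kwds)
ValueError: attempt to get argmax of an empty sequence
```

Run:
```python
from h import *
a=cv2.imread('pics/top0.png')
for n in('top','wrist','scene'):
    c=cap(n);im=c['pixels'];hsv=cv2.cvtColor(im,cv2.COLOR_BGR2HSV)
    P=proj(c,[[.523,.2,.056],[.524,.25,.038],[.526,.30,.038],[.528,.345,.038]]).round(0).astype(int)
    print(n,[(tuple(p.tolist()),im[p[1],p[0]].tolist()) for p in P if 0<=p[0]<512 and 0<=p[1]<384])
    if n=='top':
        d=np.abs(a.astype(int)-im).max(2)>50
        for nm,(x,y,w,h) in dict(mug=(130,130,42,36),term=(182,143,20,16),marker=(203,232,45,32),caliper=(243,230,78,32),board=(330,230,34,28),toroid=(364,249,14,14),cutters=(336,184,44,48),heatsink=(334,152,22,28)).items(): print(nm,int(d[y:y+h,x:x+w].sum()),end=' ')
        print([tuple(a[p[1],p[0]].tolist()) for p in P])
        for v in range(186,202,1): print(v,' '.join('%d'%x for x in im[v,146:212:3].max(1)))
```

```text
top [((202, 192), [88, 123, 123]), ((185, 193), [149, 205, 243]), ((167, 193), [139, 191, 234]), ((151, 192), [151, 208, 243])]
mug 0 term 0 marker 712 caliper 325 board 0 toroid 0 cutters 0 heatsink 0 [(101, 185, 225), (146, 199, 239), (146, 200, 240), (146, 201, 241)]
186 175 173 140 120 115 101 107 98 103 139 155 164 152 151 143 161 148 120 110 58 119 117
187 154 176 178 110 119 101 98 100 108 157 152 139 145 150 143 147 138 121 116 68 123 122
188 179 174 184 126 119 106 100 110 151 160 154 159 153 145 145 145 139 125 116 65 124 126
189 180 173 184 173 112 94 103 151 163 162 150 156 151 150 143 129 147 126 119 69 131 130
190 182 183 187 169 163 110 127 159 147 156 148 156 138 156 144 128 133 129 117 70 132 140
191 168 232 222 218 210 192 188 179 166 159 151 170 156 161 146 150 157 128 118 70 139 142
192 161 234 243 242 240 238 240 239 233 233 234 239 237 235 219 211 224 127 119 71 141 147
193 161 233 244 243 243 236 233 234 236 211 241 242 243 243 244 242 241 128 114 74 137 146
194 162 202 234 234 236 230 229 229 228 229 227 236 234 236 238 239 239 130 114 80 138 144
195 153 178 194 199 201 203 206 212 214 215 216 222 221 221 227 231 231 130 105 83 126 140
196 154 153 134 141 149 153 157 159 162 165 169 174 177 179 181 186 192 128 107 89 123 134
197 154 144 142 139 137 129 129 130 121 122 125 126 131 133 136 140 158 128 107 98 120 124
198 165 160 166 163 165 162 159 166 168 153 155 149 150 145 137 138 142 128 94 101 115 118
199 166 157 163 164 156 152 160 148 153 170 145 153 165 148 148 146 157 126 91 118 114 119
200 172 159 164 106 106 105 103 104 101 110 104 108 161 103 152 110 136 123 94 120 105 121
201 165 161 172 104 104 106 109 105 104 106 99 110 110 104 100 106 106 123 97 121 102 117
wrist [((425, 67), [106, 218, 241])]
scene [((229, 185), [41, 41, 44]), ((222, 181), [41, 41, 43]), ((216, 174), [45, 41, 41]), ((210, 168), [35, 36, 34])]
```

```bash
python3 -c "
from station import env
print(env.finish_job()); o=env.get_obs(); print(o['clock'],o['eef_pos'],o['contact_force'])"
```

```text
the job is handed in; nothing more can be done
None
the job is handed in; nothing more can be done
```

I handed the job in at about 17 s of the 72 s limit, with the lever held fully down. No verdict was reported, so everything below comes from my own readings.

- **Pin start:** I pressed the pin down with the mallet in a slow push rather than with blows. About 8 mm was left showing, estimated from the tool height and an image. The force while it slid was about 7 N.
- **Mallet:** I set it back in its old spot and it stood upright. At the end the top camera showed its handle in place. The wrist camera showed its head there too.
- **Catch:** I pushed the paddle down with the closed fingers until it met its stop, at about 13 N. I judged this from the force and the fingertip height, because the fingers hid the catch from the scene camera.
- **Lever:** I gripped the black grip and took it along its arc. I first took z = 0.076 as the end, but it kept moving down until the force jumped to about 35 N at z = 0.066. There the lever's line in the scene image matched 1.571 rad. I eased off slightly and held at about 28 N.

**Not confirmed:**
- I had no direct view of the flush pin. I infer it from the lever being at its stop.
- The grip seems to have slipped about 9 mm between the fingers, because the tool ended lower than the arc predicts.
- The marker and caliper areas changed in the final top-view comparison. I put this down to the arm covering them, but did not confirm it. The other six bystanders showed no change.

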